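# Wedge a two-part plaster mould shut in its sloping cradle

### The job

Slide the two plaster mould halves together along the sloping cradle until they are shut, with the left one against the square cheek. Then take the wooden wedge from its stand, put it thin end first into the gap between the mould and the sloping cheek, sloping face to sloping cheek, and tap it down until it is firmly tight. Let go of it and leave the bowl, jar and plaster offcut where they stand.

Things in the scene. Friction and masses are not known exactly. Their poses are not given: they have to be found in the camera images.
- bed: Fixed wooden cradle bed, 130 x 225 mm, sloping 25 deg, facing the robot. Origin: middle of its upper surface, 62 mm above the bench. x up the slope (away from robot), y level to the left (seen from the robot), z square off the bed, leaning 25 deg to the robot. A lip 24 mm high along the lower edge, inner face x = -50 mm, holds the halves from sliding down; the cheeks stand at left and right.
- square_cheek (a point): Middle of the foot of the left cheek's inner face (bed x 0, y +80, z 0 mm). The cheek is square to the bed, 24 mm thick, 70 mm high, 100 mm long in x.
- sloping_cheek (a point): Middle of the foot of the right cheek's inner face (bed x 0, y -68.6, z 0 mm). The cheek is 25 mm thick, 70 mm high, 100 mm long in x; its inner face leans outwards to y = -77 mm at the top (taper 0.12, like the wedge's), so the gap narrows downwards.
- half_left: Left plaster mould half, loose, 0.4 to 0.65 kg, on the bed against the lip: block 100 (x) x 60 (y) x 70 mm (z) with a lug on top 50 (x) x 22 (y) x 34 mm high, centred, its top 104 mm above the bed; pinch it across its 22 mm. Origin: middle of the underside; axes as the bed's. Home: against the square cheek, y = +50 mm in the bed's axes.
- half_right: Right plaster mould half, same as the left one, starting 7 to 24 mm apart from it. Home: against the left half, y = -10 mm in the bed's axes, its right face then at y = -40 mm. Pushing it left with some 5 to 15 N takes the left half along to the cheek; there it stops dead, so stop by force. A gripper closing on the lug may press the half onto the bed: ease up 2 or 3 mm before sliding.
- wedge: Loose wooden wedge, 130 mm long, 40 mm wide (x), 0.11 to 0.18 kg, upright in its stand, thin end down. Origin: middle of the thin end; z up to the head. Flat face at y = +15 mm; sloping face from y = -15 mm at the thin end to y = -27 mm at z = 98 mm; head, z 98 to 130 mm, a plain block y -27 to +15 mm. Pinch it by the head across the 40 mm width.
- gap (a point): Where the wedge's origin comes when it gets tight, mould shut: bed x 0, y -55, z 12 mm (lower by some mm when driven hard). Its axes then lie along the bed's, flat face to the mould, head 70 mm above the mould's block. It has 7 mm play at the mouth (70 mm above the bed).
- wedge_head (a point): Middle of the top of the wedge's head (wedge x 0, y -6, z 130 mm). Two or three pushes or taps here of 15 to 20 N along the wedge jam it by friction so that it stays tight; merely set in place it is loose (it then presses on mould and cheek with 3 N or so; well driven with 40 N).
- stand: Fixed wooden block 85 (x) x 95 (y) x 60 mm high; its square pocket, 47 mm wide and 48 mm deep, holds the wedge loosely, axes alike, thin end 12 mm above the bench. Origin: middle of its underside. Lift the wedge over 60 mm to clear it.
- bowl: Bystander: white bowl, 110 mm across, 50 mm high. Origin: middle of its underside.
- jar: Bystander: closed terracotta jar, 70 mm across, 100 mm high. Origin: middle of its underside.
- offcut: Bystander: plaster offcut 110 x 70 x 35 mm, lying flat. Origin: middle of its underside.
Mind the look-alikes: they are no part of the job. What is shaped like the half_left but green is not meant. Of the things shaped like the wedge, the wooden one is meant.

How it is judged (in metres and radians):
On the way:
1. both mould halves are shut, left one against the square cheek (each within 2.5 mm of home), while the wedge is still outside the gap (y of half_left in the frame of bed above 0.0475 m and y of half_right in the frame of bed above -0.0125 m and distance between wedge and gap above 0.08 m), for 0.2 s.
At the end, for the whole second after the job is handed in: Mould halves on the bed, shut against the square cheek (2.5 mm, 3.4 deg); wedge in the gap by the sloping cheek, thin end under 22 mm above the bed, within 20 mm of the middle and 5 deg of square to the bed, at rest, pressing on cheek and mould with over 8 N (y of half_left in the frame of bed above 0.0475 m and y of half_right in the frame of bed above -0.0125 m and z of each of half_left, half_right in the frame of bed below 0.004 m and angle between the x axis of each of half_left, half_right and the x axis of bed, either way round below 0.06 rad and z of wedge in the frame of bed below 0.022 m and x of wedge in the frame of bed between -0.02 and 0.02 m and y of wedge in the frame of bed between -0.062 and -0.048 m and angle between the z axis of wedge and the z axis of bed, either way round below 0.09 rad and contact force between wedge and bed above 8 N and contact force between wedge and half_right above 8 N and linear speed of wedge below 0.01 m/s); the robot touches nothing.
It fails at once if the bowl, jar or offcut is moved by more than 30 mm (distance of any of bowl, jar, offcut from where it was at the start of the episode above 0.03 m).
It also fails if it takes over 67 s, if anything falls off the work surface, if the arm or the gripper's body presses on something with over 40 N, if the wrist force passes 120 N, or if a joint passes its speed limit or range.

### The arm

A 6-joint arm with a two-finger parallel gripper is mounted at the origin on the work surface. World frame = base frame: x ahead of the robot, y to its left, z up, the work surface at z = 0. Lengths are in m, angles in degrees, forces in N, time in s.
With the tool pointing down it reaches from about 0.375 to 0.75 m from the base axis. Payload 9 kg.
Tool frame: the origin (TCP) lies at the centre of the arm's flange, where the gripper is bolted on; the fingertips stand 173 mm ahead of it and the grasp point (between the pads) lies 155 mm ahead of it; z points along the fingers, y is the line along which they close (so a half turn about z gives the same grasp; the last joint's range is limited). The gripper opens to 85 mm and grips with 20 to 120 N. Pads are 22 mm wide; open, the fingers measure 114 mm over their backs; the gripper's body (76 mm by 85 mm) begins 54 mm behind the grasp point. The pads swing forward as they close: fully open they stand 13 mm farther back than shut.
Start: joints at [50.552, 5.964, 5.575, 89.605, 0, 77.527], TCP at [0.272, 0.535, 0.405] pointing down, gripper open.
Joint ranges: [-171.21, 171.21], [-48.23, 106.86], [-62.78, 66.21], [-105.2, 120.99], [-86.42, 89.51], [-180, 180]. Speed limits (degrees/s): [127.2, 127.2, 147.25, 180, 180, 180].

### API

Orientations are given as [roll, pitch, yaw] about the fixed x, y, z axes, in that order (R = Rz(yaw) Ry(pitch) Rx(roll)).
In Python, from cell import telemetry, viewer, robot gives the robot as it stands.
- The arm moves only by the tool move_arm, never from a script. Its argument "rows" is text: rows parted by semicolons, each of 5 numbers parted by spaces: the opening, from 0 (shut) to 1 (fully open), then the shift along the tool's x, y, z as a fraction of full scale, then the turn about the tool's z as a fraction of full scale. A call has 1 to 10 rows; each row shifts and turns the commanded pose from where the row before left it, along the tool's axes as they then stand; what a row does not reach is not made up. Full scale, the value 1, is 100 mm for a shift and pi rad for a turn. A row lasts 1/8 s, in which the tool goes at most 62.5 mm and 10.7 degrees, less where a joint would pass 70% of its speed; a pose out of reach is approached as far as the arm can. A call with a number of a shift or a turn outside -1 to 1 is refused whole. A call with a gripper value outside its range is refused whole. The fingers move at their own pace and stop on an object; the grip force is fixed at half the most. Time passes only in rows, so rows that do not move let the fingers close. It gives the time, the measured TCP pose, the force, the opening and the grip force at its end, in the units of the state.
- telemetry.get_state(): the state, without advancing time (a new reading comes with each control period).
- viewer.capture(name): name is "scene" or "top" or "wrist"; returns the picture (384x512x3 uint8, red, green, blue); there is no depth.
- viewer.camera_model(name): a dict with "fov_y" (degrees; the focal length in pixels is half the picture's height over the tangent of half this angle, whatever the lens; pixels are square), "cx", "cy" (the principal point, pixels), "world_to_cam" (4x4, takes a point from world to camera coordinates). Camera axes: x right, y up, looking along -z (the intrinsics and any distortion apply to the point x, -y, -z); pixel columns grow to the right and rows downward; lengths in m; the calibration is good to about 2 mm. A picture is of the moment at which its call begins: read the wrist's pose just before it. camera_model takes no time and is no camera call; for the wrist camera it gives the pose at the moment of the call.
- robot.finish_job(): hands the job in; it is judged then, once.
The state is a dict: "clock": time; "joints": joint angles; "joint_vel": joint speeds; "joint_torque": joint torques, N m; "ee_pos": TCP position; "orientation": TCP orientation; "force": force on the tool from outside, world axes, zero at the start; "wrist_torque": the same for the moment, N m; "grip_width": finger opening in m; "finger_force": force on a finger pad.
Only numpy, scipy, OpenCV 4.12 (cv2) and the standard library are available. Lean on these libraries where they do the work, as an engineer would, in place of code of your own. Each camera call takes 0.05 s, during which the arm holds its last target. There are 200 camera calls.

## Working session

There is one attempt and no reset: what is moved stays moved. The work goes in short steps, Python scripts to look and compute and a tool call to move; the robot and the scene stay as the last step left them, time stands still between calls to the robot, and variables do not carry over. Pictures are saved under pics/ and viewed, at most 10 in all, crops included, and the job is handed in when it is done.

Besides the shell and the picture viewer there is one more tool, called by a JSON object that holds its "api" and its "payload", one argument or row to a line. move_arm: Moves the arm, as the interface text tells. Its arguments: {"type":"object","properties":{"rows":{"type":"string"}},"required":["rows"]}

```bash
ls; mkdir -p pics
python3 - <<'E'
from cell import telemetry, viewer, robot
import cv2
s=telemetry.get_state(); print(s)
for n in("scene","top"):
    cv2.imwrite(f"pics/{n}0.png",cv2.resize(viewer.capture(n)[:,:,::-1],(800,600),interpolation=cv2.INTER_CUBIC))
    print(n,viewer.camera_model(n))
print(viewer.camera_model("wrist"))
E
```

```text
pics
{'clock': 0.0, 'joints': array([5.05517669e+01, 5.99942750e+00, 5.52565931e+00, 8.96048223e+01,
       4.14461876e-04, 7.75295551e+01]), 'joint_vel': array([-0.12065482, -0.02460338,  0.04674127, -0.0291355 , -0.09171931,
       -0.04160204]), 'joint_torque': array([ 3.03321267e-04, -5.56932199e+01,  5.03648400e+01,  1.69822894e-02,
       -1.62739016e-04, -2.38045692e-05]), 'ee_pos': array([0.27207847, 0.53463947, 0.40390045]), 'orientation': array([-1.79923353e+02, -1.73751892e-02,  1.53022200e+02]), 'force': array([ 0.35380882, -0.4631753 ,  0.47548415]), 'wrist_torque': array([-0.06477732,  0.0164354 , -0.01703195]), 'finger_force': 0.0, 'grip_width': 0.08519538106727069}
scene {'fov_y': 46.02936395206576, 'cx': 258.21694556352344, 'cy': 197.5013030978465, 'world_to_cam': array([[ 0.79283111,  0.60930495,  0.01289581, -0.48033917],
       [-0.47003531,  0.5978699 ,  0.64932149,  0.21288197],
       [ 0.38792479, -0.52086376,  0.7604047 , -1.71567804],
       [ 0.        ,  0.        ,  0.        ,  1.        ]])}
top {'fov_y': 47.47321565531688, 'cx': 257.18207002716895, 'cy': 190.5517324315639, 'world_to_cam': array([[-1.07333742e-03, -9.99809045e-01, -1.95120813e-02,
        -1.16760068e-02],
       [ 9.94121269e-01, -3.17934268e-03,  1.08225667e-01,
        -5.86971069e-01],
       [-1.08267036e-01, -1.92812123e-02,  9.93934849e-01,
        -1.32323548e+00],
       [ 0.00000000e+00,  0.00000000e+00,  0.00000000e+00,
         1.00000000e+00]])}
{'fov_y': 64.42186003718771, 'cx': 258.9393749358359, 'cy': 194.5173470828864, 'world_to_cam': array([[ 4.53211541e-01,  8.91402585e-01, -8.54559311e-04,
        -6.00274113e-01],
       [-8.50593563e-01,  4.32176062e-01, -2.99523691e-01,
         3.85177796e-02],
       [-2.66626873e-01,  1.36474476e-01,  9.54088480e-01,
        -3.80677410e-01],
       [ 0.00000000e+00,  0.00000000e+00,  0.00000000e+00,
         1.00000000e+00]])}
```

View pics/scene0.png

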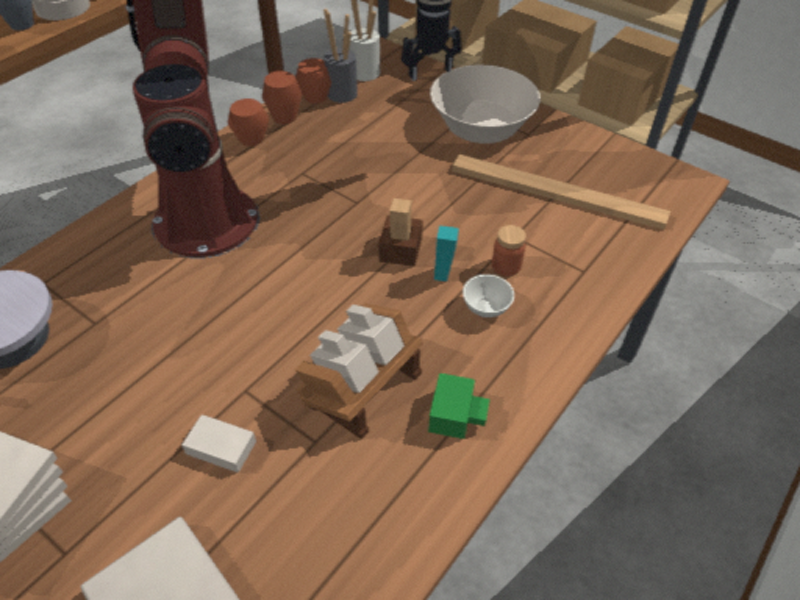

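View pics/top0.png

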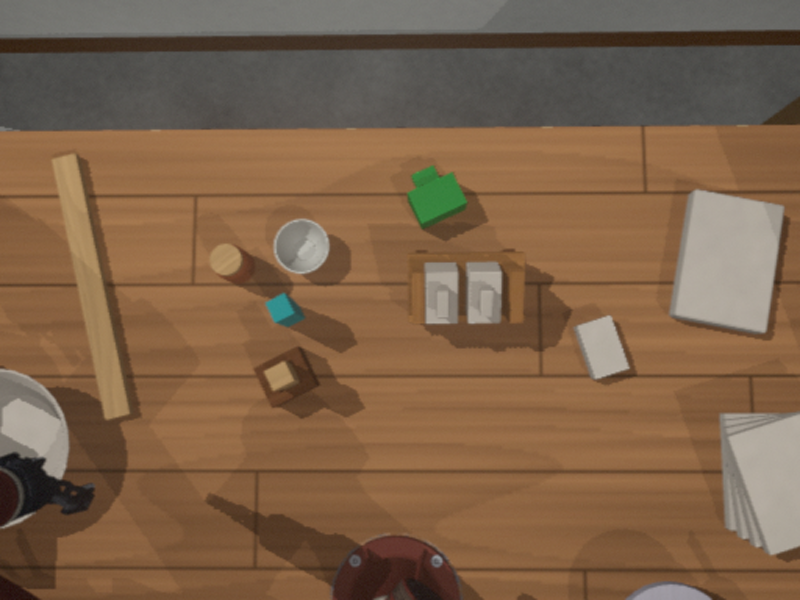

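```bash
cat > h.py <<'E'
import numpy as np, cv2
from cell import telemetry, viewer, robot
def proj(m,P):
    P=np.atleast_2d(P); c=P@m['world_to_cam'][:3,:3].T+m['world_to_cam'][:3,3]
    f=192/np.tan(np.radians(m['fov_y']/2))
    return np.c_[m['cx']+f*c[:,0]/-c[:,2], m['cy']-f*c[:,1]/-c[:,2]]
def ray(m,uv):
    f=192/np.tan(np.radians(m['fov_y']/2)); R=m['world_to_cam'][:3,:3]; t=m['world_to_cam'][:3,3]
    d=R.T@np.array([(uv[0]-m['cx'])/f,-(uv[1]-m['cy'])/f,-1]); return -R.T@t,d
def onz(m,uv,z):
    o,d=ray(m,uv); return o+d*(z-o[2])/d[2]
def tri(ms,uvs):
    A=np.zeros((3,3));b=np.zeros(3)
    for m,uv in zip(ms,uvs):
        o,d=ray(m,uv); d/=np.linalg.norm(d); M=np.eye(3)-np.outer(d,d); A+=M;b+=M@o
    return np.linalg.solve(A,b)
def crop(im,x,y,w,W=400,H=300):
    h=int(w*H/W); return cv2.resize(im[y:y+h,x:x+w,::-1],(W,H),interpolation=cv2.INTER_CUBIC)
E
python3 - <<'E'
from h import *
T=viewer.capture("top");S=viewer.capture("scene")
cv2.imwrite("pics/c1.png",np.vstack([np.hstack([crop(T,260,155,80),crop(S,180,192,100)]),np.hstack([crop(T,145,212,80),crop(S,225,120,80)])]))
E
```

```text
(no output)
```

View pics/c1.png

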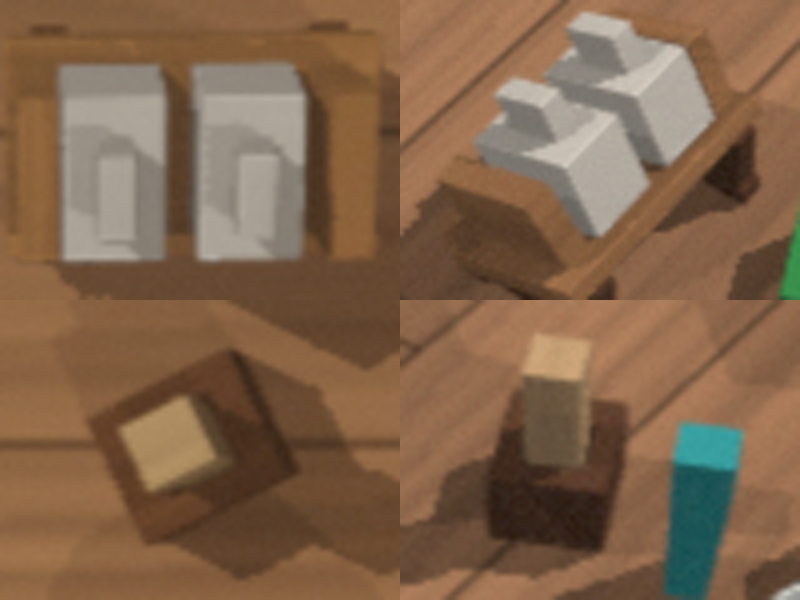

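Run:
```python
from h import *
T=viewer.camera_model("top");S=viewer.camera_model("scene")
t=lambda x,y:(260+x/5,155+y/5)
print("lugR",tri([T,S],[t(259,196),(212.3,215.4)]));print("lugL",tri([T,S],[t(116,197),(230.1,198.4)]))
w=lambda x,y:(145+x/5,212+(y-300)/5)
print("wedge",tri([T,S],[w(167,445),(257.2,131.2)]))
print("stand",[onz(T,w(*p),.06).round(3) for p in((90,420),(233,350),(297,470),(150,543))])
print("head",[onz(T,w(*p),.142).round(3) for p in((118,432),(183,396),(217,460),(150,493))])
# bed front/back edges: check cheek tops
for p in((58,94),(165,94),(58,262),(165,262),(192,94),(303,94),(195,262),(303,262)): print(p,onz(T,t(*p),.1).round(3))
c=viewer.camera_model("wrist")['world_to_cam']; R=c[:3,:3]; print(-R.T@c[:3,3])
```

```text
lugR [ 0.56402429 -0.16736582  0.15548807]
lugL [ 0.56354961 -0.08723051  0.15601002]
wedge [0.43445346 0.2095459  0.14262833]
stand [array([0.447, 0.271, 0.06 ]), array([0.489, 0.185, 0.06 ]), array([0.417, 0.145, 0.06 ]), array([0.373, 0.233, 0.06 ])]
head [array([0.44 , 0.236, 0.142]), array([0.46 , 0.199, 0.142]), array([0.424, 0.179, 0.142]), array([0.405, 0.217, 0.142])]
(58, 94) [ 0.629 -0.057  0.1  ]
(165, 94) [ 0.629 -0.12   0.1  ]
(58, 262) [ 0.53  -0.056  0.1  ]
(165, 262) [ 0.53  -0.119  0.1  ]
(192, 94) [ 0.629 -0.136  0.1  ]
(303, 94) [ 0.629 -0.201  0.1  ]
(195, 262) [ 0.529 -0.137  0.1  ]
(303, 262) [ 0.529 -0.2    0.1  ]
[0.20334718 0.57043094 0.37444559]
```

{"api": "move_arm", "payload": {
  "rows": "1 -0.37 -0.34 0 0;1 -0.37 -0.34 0 0;1 -0.37 -0.34 0 0;1 -0.37 -0.34 0 0;1 -0.37 -0.34 0 0;1 0 0 0 0"
}}

```text
clock: 0.95
ee_pos: [0.3609, 0.2971, 0.4047]
orientation: [180.0, 0.0, 152.8]
force: [-0.2, -0.0, -0.0]
grip_width: 0.0853
finger_force: 0.0
```

Run:
```python
from h import *
s=telemetry.get_state();print(s['clock'],s['ee_pos'],s['orientation'],s['force'])
m=viewer.camera_model("wrist");W=viewer.capture("wrist")
uv=proj(m,[[.433,.209,.142],[.431,.208,.06]]);print(uv)
x=int(np.clip(uv[:,0].mean()-80,0,352));y=int(np.clip(uv[:,1].mean()-60,0,264));print(x,y)
cv2.imwrite("pics/w1.png",crop(W,x,y,160,800,600)); np.savez("w1.npz",**m)
```

```text
0.95 [0.36090435 0.29705776 0.40474211] [1.79998619e+02 3.30359137e-02 1.52779966e+02] [-0.24438354 -0.02016996 -0.04810541]
[[208.08342503 308.50125263]
 [217.66880396 261.23611979]]
132 224
```

View pics/w1.png

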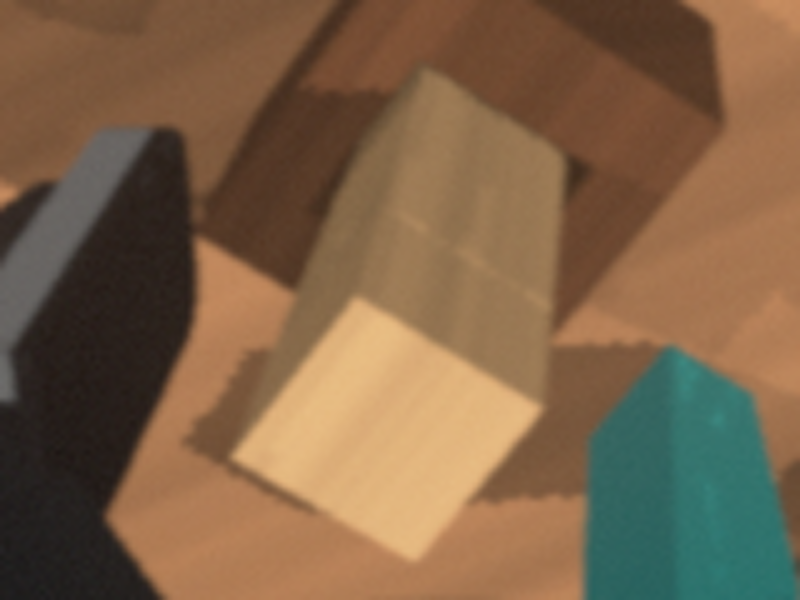

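Run:
```python
from h import *
m=dict(np.load("w1.npz"));p=lambda x,y:(132+x/5,224+y/5)
Q=np.array([onz(m,p(*q),.142) for q in((360,298),(543,408),(413,560),(233,458))]);print(Q.round(4))
c=Q.mean(0);n=(Q[0]+Q[1])/2-(Q[2]+Q[3])/2;print(c,n,np.linalg.norm(n),'wedge y dir',np.degrees(np.arctan2(-n[1],-n[0])))
e=(Q[1]+Q[2]-Q[0]-Q[3])/2;print(np.degrees(np.arctan2(e[1],e[0])),np.linalg.norm(e))
T=viewer.camera_model("top");w=lambda x,y:(145+x/5,212+(y-300)/5)
print("tri",tri([m,T],[p(*np.mean([(360,298),(543,408),(413,560),(233,458)],0)),w(167,445)]))
```

```text
[[0.4087 0.2189 0.142 ]
 [0.4438 0.2367 0.142 ]
 [0.4624 0.1991 0.142 ]
 [0.4273 0.1811 0.142 ]]
[0.43554863 0.20895101 0.142     ] [-0.01861683  0.03772626  0.        ] 0.04206966731904593 wedge y dir -63.73497576872122
27.061060795406817 0.039326630667406486
tri [0.43354907 0.20853692 0.14248814]
```

{"api": "move_arm", "payload": {
  "rows": "1 0 0 0 -0.05;1 0 0 0 -0.05;1 0 0 0 -0.051"
}}

```text
clock: 1.38
ee_pos: [0.3594, 0.3004, 0.4046]
orientation: [180.0, -0.0, -179.4]
force: [-0.1, 0.3, -0.4]
grip_width: 0.0852
finger_force: 0.0
```

{"api": "move_arm", "payload": {
  "rows": "0.7 -0.23 -0.49 0 0;0.7 -0.23 -0.49 0 0;0.7 -0.23 -0.49 0 0;0.7 -0.23 -0.49 0 0;0.7 -0.23 -0.49 0 0;0.7 -0.23 -0.49 0 0;0.7 -0.23 -0.49 0 0;0.7 -0.23 -0.49 0 0;0.7 -0.22 -0.5 0 0;0.7 0 0 0 0"
}}

```text
clock: 2.62
ee_pos: [0.5688, -0.1438, 0.4029]
orientation: [180.0, -0.1, -179.9]
force: [-0.2, 0.4, -0.6]
grip_width: 0.0597
finger_force: 0.0
```

Run:
```python
from h import *
s=telemetry.get_state();print(s['clock'],s['ee_pos'],s['orientation'],s['joints'])
m=viewer.camera_model("wrist");W=viewer.capture("wrist")
print(proj(m,[[.564,-.167,.156],[.5635,-.0872,.156],[.608,-.14,.062]]))
cv2.imwrite("pics/w2.png",crop(W,0,0,512,800,600)); np.savez("w2.npz",**m)
```

```text
2.625 [ 0.56884088 -0.14376129  0.40294776] [ 1.79951972e+02 -9.58970360e-02 -1.79909560e+02] [-2.69441293e+01  3.69564640e+00  3.00366621e+00  8.94152683e+01
 -8.08196047e-04 -2.70345288e+01]
[[226.35117443 200.03018609]
 [332.58315819 199.55288956]
 [261.06786524 211.16690129]]
```

View pics/w2.png

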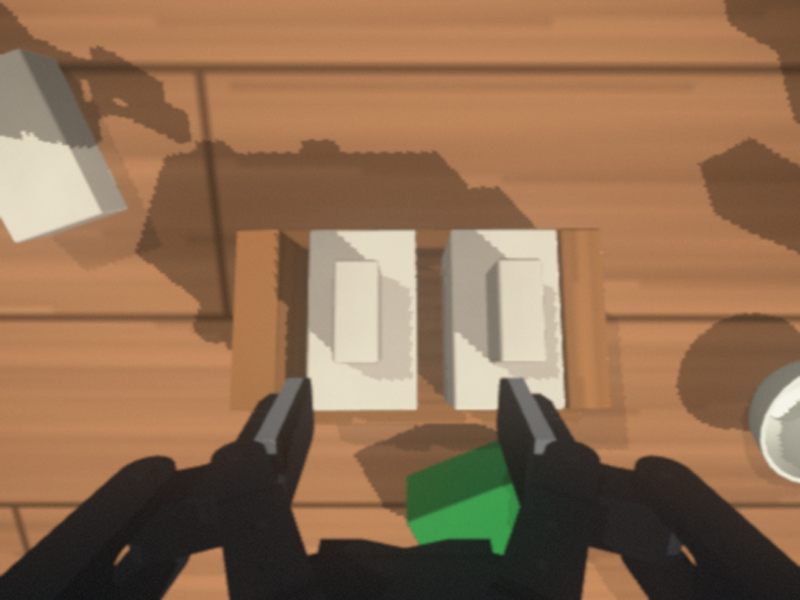

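Run:
```python
from h import *
m=dict(np.load("w2.npz"));T=viewer.camera_model("top");p=lambda x,y:(x*.64,y*.64);t=lambda x,y:(260+x/5,155+y/5)
print(tri([m,T],[p(357,311),t(259,196)]),tri([m,T],[p(521,310),t(116,197)]))
print(onz(m,p(357,311),.1563),onz(m,p(521,310),.1563))
for n,q in dict(R1=(334,262),R2=(379,262),R3=(379,362),R4=(334,362),L1=(498,260),L2=(542,260),L3=(546,361),L4=(500,361)).items(): print(n,onz(m,p(*q),.167 if n[1] in'34' else .1457).round(4))
h=.062+.07*.906
for n,q in dict(lcheek_in=(560,262),lcheek_out=(601,262),rcheek_in=(279,262),rcheek_out=(236,262),Rl=(308,300),Rr=(416,300),Lr=(452,300),Ll=(560,300)).items(): print(n,onz(m,p(*q),h).round(4))
```

```text
[ 0.56226806 -0.16671187  0.1591102 ] [ 0.56149706 -0.08803065  0.16045681]
[ 0.56311579 -0.16534819  0.1563    ] [ 0.56249024 -0.08670212  0.1563    ]
R1 [ 0.5415 -0.1769  0.1457]
R2 [ 0.5415 -0.155   0.1457]
R3 [ 0.5849 -0.1546  0.167 ]
R4 [ 0.5849 -0.1758  0.167 ]
L1 [ 0.5404 -0.0971  0.1457]
L2 [ 0.5403 -0.0756  0.1457]
L3 [ 0.5843 -0.0758  0.167 ]
L4 [ 0.5843 -0.0975  0.167 ]
lcheek_in [ 0.5457 -0.06    0.1254]
lcheek_out [ 0.5457 -0.0382  0.1254]
rcheek_in [ 0.546  -0.2092  0.1254]
rcheek_out [ 0.546  -0.232   0.1254]
Rl [ 0.567  -0.195   0.1254]
Rr [ 0.5669 -0.1363  0.1254]
Lr [ 0.5669 -0.1167  0.1254]
Ll [ 0.5668 -0.0579  0.1254]
```

{"api": "move_arm", "payload": {
  "rows": "0.7 0.02 -0.22 0 0;0.7 0 0 0.25 0;0.7 0 0 0.25 0;0.7 0 0 0.25 0;0.7 0 0 0.12 0;0.7 0 0 0.08 0;0.7 0 0 0 0;0 0 0 0 0;0 0 0 0 0;0 0 0 0 0"
}}

```text
clock: 3.92
ee_pos: [0.5659, -0.1644, 0.3106]
orientation: [-179.9, 0.1, -179.8]
force: [-0.1, -3.5, 3.3]
grip_width: 0.021
finger_force: 60.3
```

{"api": "move_arm", "payload": {
  "rows": "0 0 0 0 0;0 0 0 0 0;0 0 0 0 0"
}}

```text
clock: 4.3
ee_pos: [0.5659, -0.1644, 0.3106]
orientation: [-179.9, 0.1, -179.8]
force: [-0.6, -4.0, 6.6]
grip_width: 0.0208
finger_force: 60.5
```

{"api": "move_arm", "payload": {
  "rows": "0 0 0 -0.03 0;0 0 0 0 0;0 0 0.05 0 0;0 0 0.05 0 0;0 0 0 0 0"
}}

```text
clock: 4.92
ee_pos: [0.5654, -0.1532, 0.3124]
orientation: [179.9, -0.0, -179.8]
force: [2.4, 0.4, -5.3]
grip_width: 0.0209
finger_force: 59.1
```

{"api": "move_arm", "payload": {
  "rows": "0 0 0 0.01 0;0 0 0.04 0 0;0 0 0.02 0 0;0 0 0 0 0"
}}

```text
clock: 5.42
ee_pos: [0.5655, -0.1478, 0.3117]
orientation: [180.0, 0.0, -179.8]
force: [1.5, 0.1, -4.5]
grip_width: 0.021
finger_force: 59.3
```

{"api": "move_arm", "payload": {
  "rows": "0 0 0.02 0 0;0 0 0 0 0"
}}

```text
clock: 5.68
ee_pos: [0.5655, -0.1463, 0.3119]
orientation: [-179.9, 0.0, -179.8]
force: [0.8, -4.4, -3.7]
grip_width: 0.021
finger_force: 59.4
```

{"api": "move_arm", "payload": {
  "rows": "0 0 0.02 0.01 0;0 0 0 0 0"
}}

```text
clock: 5.92
ee_pos: [0.5656, -0.1455, 0.3116]
orientation: [-179.7, 0.0, -179.9]
force: [-1.0, -11.6, -1.4]
grip_width: 0.0209
finger_force: 60.0
```

{"api": "move_arm", "payload": {
  "rows": "0 0 0.02 0 0;0 0 0 0 0"
}}

```text
clock: 6.18
ee_pos: [0.5655, -0.1446, 0.3118]
orientation: [-179.5, 0.0, -180.0]
force: [-1.9, -19.3, -1.4]
grip_width: 0.0207
finger_force: 60.4
```

{"api": "move_arm", "payload": {
  "rows": "0 0 0 0.02 0;0 0 -0.03 0 0;0 0 0 0 0"
}}

```text
clock: 6.55
ee_pos: [0.5657, -0.1461, 0.3106]
orientation: [-179.8, 0.1, -179.9]
force: [-2.0, -7.4, 5.7]
grip_width: 0.021
finger_force: 61.2
```

{"api": "move_arm", "payload": {
  "rows": "0.6 0 0 0 0;0.6 0 0 0 0;0.6 0 0 0 0;0.6 0 0 -0.2 0;0.6 0 0 -0.3 0;0.6 0 0 -0.4 0;0.6 0 0 -0.1 0;0.6 0 0 0 0"
}}

```text
clock: 7.55
ee_pos: [0.5657, -0.145, 0.41]
orientation: [-180.0, 0.1, -179.8]
force: [0.9, -0.0, -0.2]
grip_width: 0.051
finger_force: 0.0
```

Run:
```python
from h import *
s=telemetry.get_state();print(s['clock'],s['ee_pos'],s['orientation'])
m=viewer.camera_model("wrist");W=viewer.capture("wrist")
cv2.imwrite("pics/w3.png",crop(W,120,110,280,800,600)); np.savez("w3.npz",**m)
```

```text
7.55 [ 0.56571615 -0.14497652  0.41001975] [-1.79956785e+02  1.04948692e-01 -1.79788400e+02]
```

View pics/w3.png

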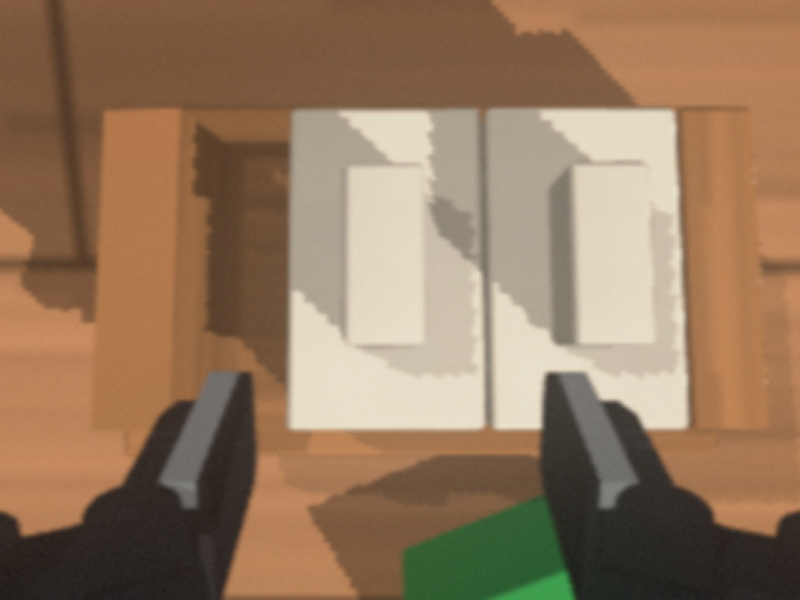

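Run:
```python
from h import *
m=dict(np.load("w3.npz"));k=.35;p=lambda x,y:(120+x*k,110+y*k)
g=lambda x,y,z:onz(m,p(x,y),z)[1].round(4)
# lug edges near row 250 (mid, z .1563); block edges at row 250 z~.1254
print('lugs',[g(x,252,.1563) for x in(346,424,575,651)])
print('blk',[g(x,270,.1254) for x in(289,481,488,684)])
print('cheek',[g(x,270,.1254) for x in (98,185,689,760)])
```

```text
lugs [np.float64(-0.1579), np.float64(-0.1368), np.float64(-0.0959), np.float64(-0.0754)]
blk [np.float64(-0.1775), np.float64(-0.118), np.float64(-0.1158), np.float64(-0.0551)]
cheek [np.float64(-0.2367), np.float64(-0.2097), np.float64(-0.0535), np.float64(-0.0315)]
```

{"api": "move_arm", "payload": {
  "rows": "0.6 0 -0.02 0.4 0;0.6 0 0 0.4 0;0.6 0 0 0.15 0;0.6 0 0 0.05 0;0 0 0 0 0;0 0 0 0 0;0 0 0 -0.02 0;0 0 0.03 0 0;0 0 0 0 0"
}}

```text
clock: 8.72
ee_pos: [0.5658, -0.1456, 0.3115]
orientation: [-179.7, 0.0, -179.9]
force: [0.7, -12.1, -2.7]
grip_width: 0.0207
finger_force: 59.7
```

{"api": "move_arm", "payload": {
  "rows": "0 0 0.02 0 0;0 0 0 0 0"
}}

```text
clock: 8.98
ee_pos: [0.5657, -0.1448, 0.3116]
orientation: [-179.5, 0.0, -180.0]
force: [-1.5, -19.1, -3.9]
grip_width: 0.0203
finger_force: 59.9
```

{"api": "move_arm", "payload": {
  "rows": "0 0 0 0.015 0;0 0 0 0 0;0 0 0 0 0;0.6 0 0 0 0;0.6 0 0 0 0;0.6 0 0 0 0;0.6 0 -0.04 -0.2 0;0.6 0 0 -0.4 0;0.6 0 0 -0.4 0;0.6 0 0 0 0"
}}

```text
clock: 10.22
ee_pos: [0.5661, -0.1463, 0.4145]
orientation: [-179.8, 0.4, -179.8]
force: [0.9, -0.5, 0.3]
grip_width: 0.0513
finger_force: 0.0
```

Run:
```python
from h import *
s=telemetry.get_state();print(s['clock'],s['ee_pos'],s['orientation'])
m=viewer.camera_model("wrist");W=viewer.capture("wrist")
cv2.imwrite("pics/w4.png",crop(W,120,110,280,800,600)); np.savez("w4.npz",**m)
g=W[:,:,1].astype(float); k=.35
for r in (int(110+270*k),int(110+350*k)): 
  print(r,[(c,int(g[r-3:r+4,c].mean())) for c in range(280,296)],[(c,int(g[r-3:r+4,c].mean())) for c in range(354,366)])
```

```text
10.225 [ 0.56607883 -0.1462938   0.41451425] [-179.8199355     0.36471972 -179.78846279]
204 [(280, 192), (281, 192), (282, 192), (283, 193), (284, 193), (285, 194), (286, 199), (287, 207), (288, 213), (289, 210), (290, 179), (291, 137), (292, 127), (293, 148), (294, 168), (295, 176)] [(354, 191), (355, 193), (356, 200), (357, 211), (358, 210), (359, 176), (360, 127), (361, 104), (362, 111), (363, 117), (364, 119), (365, 119)]
232 [(280, 194), (281, 194), (282, 194), (283, 194), (284, 194), (285, 194), (286, 197), (287, 204), (288, 211), (289, 216), (290, 209), (291, 171), (292, 134), (293, 142), (294, 174), (295, 204)] [(354, 190), (355, 190), (356, 192), (357, 198), (358, 209), (359, 212), (360, 191), (361, 145), (362, 107), (363, 107), (364, 115), (365, 117)]
```

Run:
```python
from h import *
T=viewer.camera_model("top");S=viewer.camera_model("scene");a=1.5625
print(tri([T,S],[(284/a,309/a),(225+(710-400)/5,120+(447-300)/5)]))
print([onz(T,(x/a,y/a),.13).round(3) for x,y in((267,303),(286,294),(303,316),(283,325))])
```

```text
[0.5597444  0.20576954 0.13287314]
[array([0.567, 0.234, 0.13 ]), array([0.584, 0.199, 0.13 ]), array([0.543, 0.167, 0.13 ]), array([0.526, 0.204, 0.13 ])]
```

{"api": "move_arm", "payload": {
  "rows": "0.9 0.16 0.44 0 0;0.9 0.16 0.44 0 0;0.9 0.16 0.44 0 0;0.9 0.16 0.44 0 0;0.9 0.16 0.44 0 0;0.9 0.16 0.44 0 0;0.9 0.17 0.45 0 0;0.9 0.17 0.45 0 0;0.9 0 0 0 -0.05;0.9 0 0 0 -0.05"
}}

```text
clock: 11.52
ee_pos: [0.4337, 0.2082, 0.4086]
orientation: [180.0, -0.1, -161.4]
force: [0.5, -0.6, 0.5]
grip_width: 0.0768
finger_force: 0.0
```

{"api": "move_arm", "payload": {
  "rows": "0.9 0 0 0 -0.046;0.9 0 0 0 0;0.9 0 0 0 0"
}}

```text
clock: 11.9
ee_pos: [0.4342, 0.2075, 0.4089]
orientation: [180.0, -0.0, -153.7]
force: [-0.3, 0.2, 0.5]
grip_width: 0.077
finger_force: 0.0
```

Run:
```python
from h import *
s=telemetry.get_state();print(s['clock'],s['ee_pos'],s['orientation'],s['joints'])
m=viewer.camera_model("wrist");W=viewer.capture("wrist")
uv=proj(m,[[.4346,.209,.142]])[0];print(uv)
x=int(np.clip(uv[0]-100,0,312));y=int(np.clip(uv[1]-75,0,234));print(x,y)
cv2.imwrite("pics/w5.png",crop(W,x,y,200,800,600)); np.savez("w5.npz",**m)
```

```text
11.9 [0.43417981 0.20751008 0.40890005] [ 1.79986440e+02 -2.99193907e-02 -1.53697648e+02] [ 9.91998105e+00 -1.47838026e+01 -1.37672407e+01  9.10490912e+01
  4.57125137e-03 -1.63823685e+01]
[258.82549305 198.26304557]
158 123
```

View pics/w5.png

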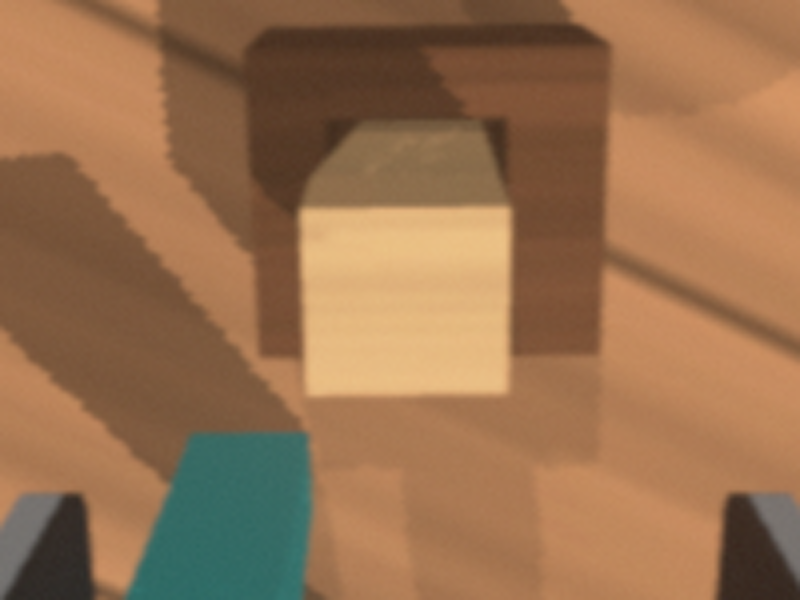

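Run:
```python
from h import *
m1=dict(np.load("w1.npz"));m5=dict(np.load("w5.npz"))
for yaw in(-153.5,26.5):
    a=np.radians(yaw);ex=np.array([np.cos(a),np.sin(a),0]);ey=np.array([-ex[1],ex[0],0])
    o=np.array([.4346,.209,.012])+.006*ey
    P=[o+sx*.02*ex+y*ey+np.array([0,0,z]) for sx in(-1,1) for z,ys in((.13,(-.027,.015)),(.098,(-.027,.015)),(.048,(-.015-.12*.048,.015))) for y in ys]
    print(yaw);print(np.c_[(proj(m1,P)-[132,224])*5,(proj(m5,P)-[158,123])*4].round(0).astype(int))
```

```text
-153.5
[[541 405 504 391]
 [412 558 303 392]
 [551 303 493 339]
 [433 444 314 340]
 [546 196 457 277]
 [460 303 327 277]
 [356 292 508 206]
 [230 452 298 206]
 [384 198 496 172]
 [270 346 310 172]
 [403 105 459 132]
 [319 216 323 133]]
26.5
[[230 452 298 206]
 [356 292 508 206]
 [270 346 310 172]
 [384 198 496 172]
 [333 197 347 132]
 [419  85 483 132]
 [412 558 303 392]
 [541 405 504 391]
 [433 444 314 340]
 [551 303 493 339]
 [475 285 350 277]
 [562 177 480 277]]
```

{"api": "move_arm", "payload": {
  "rows": "0.9 0 0.02 0.35 0;0.9 0 0 0.35 0;0.9 0 0 0.3 0;0.9 0 0 0.15 0;0.9 0 0 0.1 0;0 0 0 0 0;0 0 0 0 0;0 0 0 0 0;0 0 0 0 0"
}}

```text
clock: 13.08
ee_pos: [0.4339, 0.2094, 0.2855]
orientation: [-180.0, 0.1, -153.5]
force: [0.7, -1.1, 6.2]
grip_width: 0.0412
finger_force: 61.5
```

{"api": "move_arm", "payload": {
  "rows": "0 0 0 -0.1 0;0 0 0 -0.15 0;0 0 0 -0.08 0;0 0 0 0 0"
}}

```text
clock: 13.58
ee_pos: [0.4336, 0.2094, 0.3182]
orientation: [-180.0, 0.1, -153.5]
force: [-0.7, 0.2, -1.8]
grip_width: 0.0413
finger_force: 60.7
```

{"api": "move_arm", "payload": {
  "rows": "0 0.05 0 0 0;0 0.05 0 0 0;0 0.05 0 0 0;0 0 0 0 0"
}}

```text
clock: 14.08
ee_pos: [0.4203, 0.2026, 0.3178]
orientation: [-180.0, 0.2, -153.5]
force: [5.1, 1.7, 0.4]
grip_width: 0.0411
finger_force: 60.9
```

{"api": "move_arm", "payload": {
  "rows": "0 0.06 0 0 0;0 0.06 0 0 0;0 0.06 0 0 0;0 0.06 0 0 0;0 0.06 0 0 0;0 0.06 0 0 0;0 0.02 0 0 0;0 0 0 0 0"
}}

```text
clock: 15.08
ee_pos: [0.3861, 0.1858, 0.3174]
orientation: [180.0, 0.1, -153.5]
force: [4.9, 2.8, -0.2]
grip_width: 0.041
finger_force: 61.4
```

Run:
```python
from h import *
s=telemetry.get_state();print(s['clock'],s['ee_pos'],s['orientation'],s['force'])
m=viewer.camera_model("wrist");W=viewer.capture("wrist")
S=viewer.capture("scene")
cv2.imwrite("pics/w6.png",np.vstack([crop(W,100,60,312,400,300),crop(S,225,110,90,400,300)])); np.savez("w6.npz",**m)
```

```text
15.075 [0.38614483 0.18581526 0.31740149] [ 1.79993074e+02  1.27132825e-01 -1.53517898e+02] [ 4.89716301  2.78493239 -0.18928821]
```

View pics/w6.png

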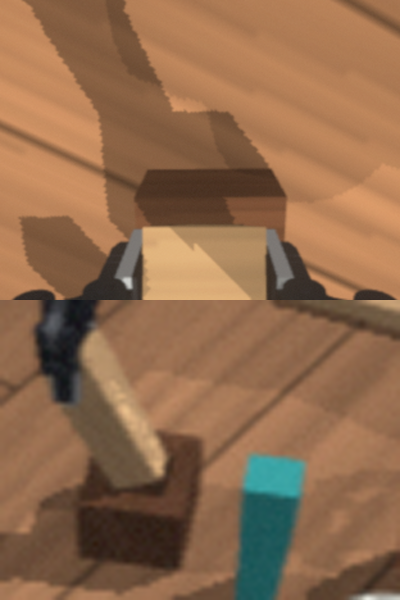

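Run:
```python
from h import *
S=viewer.camera_model("scene");s=telemetry.get_state()
a=np.radians(26.5);ex=np.array([np.cos(a),np.sin(a),0]);ey=np.array([-ex[1],ex[0],0]);G=s['ee_pos']-[0,0,.155]
for th in(21,24,27,30):
    t=np.radians(th);wz=np.array([0,0,1])*np.cos(t)-ex*np.sin(t);wx=ex*np.cos(t)+np.array([0,0,1])*np.sin(t)
    f=lambda x,y,z:((proj(S,G+wx*x+ey*(y+.006)+wz*(z-.1185))[0]-[225,110])*400/90+[0,300]).round(0)
    L=[f(-.02,-.027,.098),f(-.02,-.015-.12*.05,.05)];R=[f(.02,.015,.098),f(.02,.015,.04)];M=[f(.02,-.027,.098),f(.02,-.021,.05)]
    an=lambda e:np.degrees(np.arctan2(e[1][1]-e[0][1],e[1][0]-e[0][0])).round(1)
    print(th,L,an(L),M,an(M),R,an(R))
im=viewer.capture("scene");c=crop(im,225,110,90,800,600)[0:420,0:400];cv2.imwrite("pics/s7.png",cv2.resize(c,None,fx=1.4,fy=1.4))
```

```text
21 [array([ 51., 407.]), array([ 75., 448.])] 59.7 [array([ 98., 400.]), array([122., 441.])] 59.7 [array([110., 364.]), array([135., 421.])] 66.3
24 [array([ 53., 408.]), array([ 80., 448.])] 56.0 [array([ 99., 398.]), array([126., 440.])] 57.3 [array([110., 363.]), array([140., 419.])] 61.8
27 [array([ 55., 409.]), array([ 85., 449.])] 53.1 [array([100., 397.]), array([129., 438.])] 54.7 [array([111., 362.]), array([144., 417.])] 59.0
30 [array([ 57., 409.]), array([ 89., 448.])] 50.6 [array([100., 396.]), array([133., 436.])] 50.5 [array([112., 360.]), array([148., 415.])] 56.8
```

View pics/s7.png

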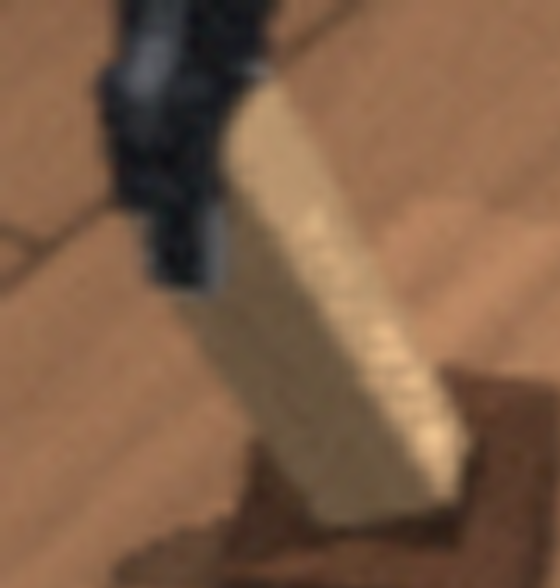

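{"api": "move_arm", "payload": {
  "rows": "0 0 0 -0.3 0;0 0 0 -0.4 0;0 0 0 -0.4 0;0 0 0 -0.33 0;0 0 0 0 0.04;0 0 0 0 0.04;0 0 0 0 0.04;0 0 0 0 0.027;0 0 0 0 0"
}}

```text
clock: 16.35
ee_pos: [0.3856, 0.1856, 0.4597]
orientation: [-180.0, -0.1, -179.9]
force: [-0.6, -0.6, -1.3]
grip_width: 0.0412
finger_force: 61.6
```

{"api": "move_arm", "payload": {
  "rows": "0 -0.15 -0.43 0 0;0 -0.15 -0.43 0 0;0 -0.15 -0.43 0 0;0 -0.15 -0.43 0 0;0 -0.15 -0.43 0 0;0 -0.15 -0.43 0 0;0 -0.15 -0.43 0 0;0 -0.15 -0.43 0 0;0 -0.15 -0.43 0 0;0 0 0 0 0"
}}

```text
clock: 17.6
ee_pos: [0.5213, -0.2038, 0.4585]
orientation: [179.9, -0.1, 180.0]
force: [0.4, 0.2, -1.5]
grip_width: 0.0411
finger_force: 61.9
```

{"api": "move_arm", "payload": {
  "rows": "0 -0.02 0.035 0.2 0;0 0 0 0.2 0;0 0 0 0.16 0;0 0 0 0 0"
}}

```text
clock: 18.1
ee_pos: [0.5227, -0.1971, 0.4029]
orientation: [179.9, -0.1, -179.9]
force: [-0.2, 0.3, -1.8]
grip_width: 0.0415
finger_force: 61.9
```

{"api": "move_arm", "payload": {
  "rows": "0 -0.042 0 0.09 0;0 -0.042 0 0.09 0;0 -0.042 0 0.09 0;0 0 0 0 0"
}}

```text
clock: 18.6
ee_pos: [0.5345, -0.1993, 0.3878]
orientation: [-179.3, 0.2, 180.0]
force: [-34.6, -4.4, 65.6]
grip_width: 0.0411
finger_force: 84.9
```

{"api": "move_arm", "payload": {
  "rows": "0 0.042 0 -0.09 0;0 0.042 0 -0.09 0;0 0.042 0 -0.09 0;0 0 0 0 0"
}}

```text
clock: 19.1
ee_pos: [0.5231, -0.1977, 0.4045]
orientation: [-180.0, 0.0, -180.0]
force: [0.3, 0.4, -1.7]
grip_width: 0.0413
finger_force: 74.0
```

Run:
```python
from h import *
s=telemetry.get_state();print(s['clock'],s['ee_pos'],s['orientation'],s['force'])
m=viewer.camera_model("wrist");W=viewer.capture("wrist");S=viewer.capture("scene");T=viewer.capture("top")
cv2.imwrite("pics/c8.png",np.vstack([np.hstack([crop(W,100,150,312),crop(S,180,170,110)]),np.hstack([crop(T,260,145,100),crop(W,170,240,160)])])); np.savez("w8.npz",**m)
```

```text
19.1 [ 0.52309115 -0.19773543  0.40450828] [-1.79993362e+02  2.59145644e-02 -1.79975404e+02] [ 0.34871652  0.4296876  -1.70520221]
```

View pics/c8.png

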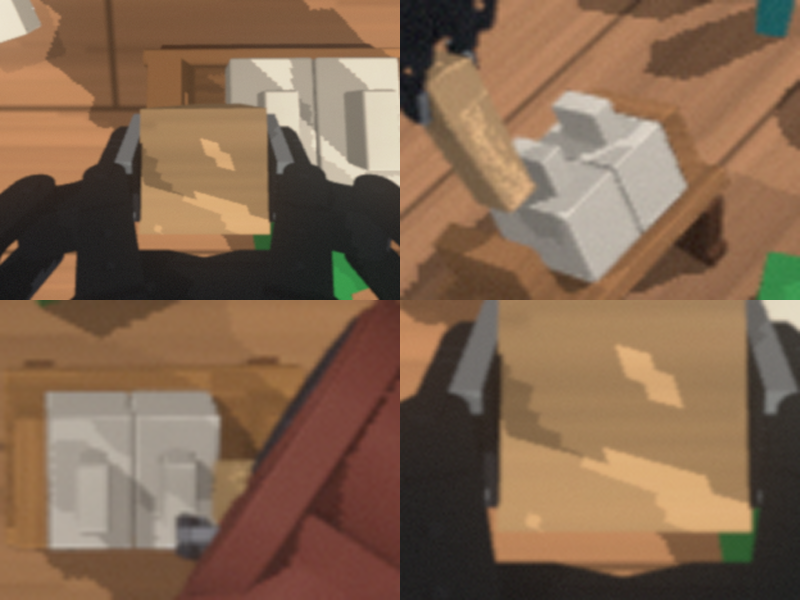

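{"api": "move_arm", "payload": {
  "rows": "0 0 -0.035 0 0;0 -0.042 0 0.09 0;0 -0.021 0 0.045 0;0 0 0 0 0"
}}

```text
clock: 19.75
ee_pos: [0.5294, -0.201, 0.3898]
orientation: [180.0, -0.1, -180.0]
force: [0.6, -0.7, 0.0]
grip_width: 0.041
finger_force: 74.0
```

{"api": "move_arm", "payload": {
  "rows": "0 -0.017 0 0.036 0;0 0 0 0 0"
}}

```text
clock: 20.0
ee_pos: [0.5311, -0.2012, 0.3873]
orientation: [-180.0, 0.0, -180.0]
force: [0.1, -0.5, -0.9]
grip_width: 0.041
finger_force: 74.2
```

{"api": "move_arm", "payload": {
  "rows": "0 -0.021 0 0.045 0;0 0 0 0 0"
}}

```text
clock: 20.25
ee_pos: [0.5321, -0.2014, 0.3869]
orientation: [-179.8, 0.0, -180.0]
force: [-19.0, 1.1, 29.2]
grip_width: 0.0413
finger_force: 79.0
```

{"api": "move_arm", "payload": {
  "rows": "0 -0.021 0 0.045 0;0 0 0 0 0"
}}

```text
clock: 20.5
ee_pos: [0.5332, -0.2022, 0.3869]
orientation: [-179.5, 0.0, 180.0]
force: [-37.6, -0.7, 57.7]
grip_width: 0.041
finger_force: 83.4
```

Run:
```python
from h import *
s=telemetry.get_state();F=s['force'];M=s['wrist_torque'];print(F,M,s['ee_pos'])
# line of action relative to TCP: r0 = FxM/F2 ; print point along line where world z drops to given height
r0=np.cross(F,M)/F.dot(F);u=F/np.linalg.norm(F)
for dz in(-.155,-.25,-.27):
    r=r0+u*(dz-r0[2])/u[2]; print(dz,(s['ee_pos']+r).round(4))
print(M.dot(u))
im=viewer.capture("scene");np.save("s.npy",im)
```

```text
[-37.61939914  -0.74790448  57.69700276] [0.73368188 7.78993977 0.60945049] [ 0.53319188 -0.20217004  0.38689553]
-0.155 [ 0.4992 -0.1872  0.2319]
-0.25 [ 0.5612 -0.186   0.1369]
-0.27 [ 0.5742 -0.1857  0.1169]
0.02521218153272342
```

Run:
```python
from h import *
m=dict(np.load("w8.npz"));k=.78;p=lambda x,y:(100+x*k,150+y*k)
g=lambda x,y,z:onz(m,p(x,y),z).round(4)
print('cheek in/out',g(184,60,.1043),g(146,55,.1043),'blk',g(228,62,.1043),'seam',g(314,62,.1043),'lug R',g(265,92,.1457),g(299,92,.1457))
gz=.4045-.155; print('head',g(139,110,gz+.0115*.906-.02*.42),g(268,110,gz+.0115*.906-.02*.42))
m=dict(np.load("w3.npz"));k=.35;p=lambda x,y:(120+x*k,110+y*k)
print('w3',g(186,112,.1043),g(104,112,.1043),g(289,112,.1043),g(483,112,.1043),g(680,112,.1043))
s=telemetry.get_state();print(s['joints'])
```

```text
cheek in/out [ 0.5334 -0.211   0.1043] [ 0.5296 -0.2385  0.1043] blk [ 0.5349 -0.179   0.1043] seam [ 0.5349 -0.1163  0.1043] lug R [ 0.5412 -0.1579  0.1457] [ 0.5412 -0.1364  0.1457]
head [ 0.504  -0.2191  0.2515] [ 0.5039 -0.1745  0.2515]
w3 [ 0.5331 -0.2112  0.1043] [ 0.5332 -0.2372  0.1043] [ 0.533  -0.1785  0.1043] [ 0.5327 -0.1169  0.1043] [ 0.5325 -0.0545  0.1043]
[-33.80607251   0.36754311  -2.06730873  87.26475284  -0.41223748
 -33.77680003]
```

{"api": "move_arm", "payload": {
  "rows": "0 0.042 0 -0.09 0;0 0.042 0 -0.09 0;0 0.042 0 -0.09 0;0 0 0 -0.3 0;0 0 0 -0.3 0;0 0 0 0 0"
}}

```text
clock: 21.3
ee_pos: [0.523, -0.2013, 0.4672]
orientation: [-179.9, 0.2, -180.0]
force: [0.7, -0.2, -2.9]
grip_width: 0.0412
finger_force: 74.1
```

{"api": "move_arm", "payload": {
  "rows": "0 0.15 0.43 0 0;0 0.15 0.43 0 0;0 0.15 0.43 0 0;0 0.15 0.43 0 0;0 0.15 0.43 0 0;0 0.15 0.43 0 0;0 0.15 0.43 0 0;0 0.15 0.43 0 0;0 0.17 0.43 0 0;0 0 0 0 0"
}}

```text
clock: 22.55
ee_pos: [0.3842, 0.188, 0.464]
orientation: [180.0, -0.1, -179.7]
force: [0.2, 0.5, -1.3]
grip_width: 0.0413
finger_force: 74.1
```

{"api": "move_arm", "payload": {
  "rows": "0 0 0 0 -0.04;0 0 0 0 -0.04;0 0 0 0 -0.04;0 0 0 0 -0.027;0 0 0 0.2 0;0 0 0 0.2 0;0 0 0 0.3 0;0 0 0 0.3 0;0 0 0 0 0"
}}

```text
clock: 23.68
ee_pos: [0.3849, 0.1851, 0.3623]
orientation: [179.9, -0.3, -153.6]
force: [0.2, -0.1, -1.2]
grip_width: 0.0413
finger_force: 73.8
```

{"api": "move_arm", "payload": {
  "rows": "0 -0.02 0 0.15 0;0 0 0 0.15 0;0 0 0 0.07 0;0 0 0 0 0"
}}

```text
clock: 24.18
ee_pos: [0.3872, 0.1866, 0.3276]
orientation: [180.0, -0.0, -153.5]
force: [-0.3, -0.2, -0.8]
grip_width: 0.0411
finger_force: 73.9
```

{"api": "move_arm", "payload": {
  "rows": "0 0 0 0.05 0;0 0 0 0.05 0;0 -0.06 0 0 0;0 -0.06 0 0 0;0 -0.06 0 0 0;0 -0.06 0 0 0;0 -0.06 0 0 0;0 0 0 0 0"
}}

```text
clock: 25.18
ee_pos: [0.4139, 0.2, 0.3204]
orientation: [-180.0, -0.1, -153.5]
force: [-12.9, -6.0, 22.0]
grip_width: 0.041
finger_force: 73.7
```

{"api": "move_arm", "payload": {
  "rows": "0 -0.06 0 0 0;0 -0.06 0 0 0;0 -0.06 0 0 0;0 -0.06 0 0 0;0 0 0 0 0"
}}

```text
clock: 25.8
ee_pos: [0.4367, 0.2115, 0.3239]
orientation: [-180.0, 0.4, -153.5]
force: [-11.6, -0.8, 40.3]
grip_width: 0.0411
finger_force: 84.7
```

{"api": "move_arm", "payload": {
  "rows": "0 0 0 -0.06 0;0 0 0 0 0"
}}

```text
clock: 26.05
ee_pos: [0.4359, 0.2108, 0.3243]
orientation: [-180.0, 0.0, -153.5]
force: [-0.2, 0.6, -1.3]
grip_width: 0.0411
finger_force: 79.8
```

Run:
```python
from h import *
s=telemetry.get_state();print(s['ee_pos'],s['force'],s['wrist_torque'])
im=viewer.capture("scene").astype(int);M=viewer.camera_model("scene")
G=s['ee_pos']-[0,0,.155];print(proj(M,[G,[.4335,.2085,.06]]))
for r in range(118,178,1):
    print(r,''.join('%x'%min(15,im[r,c,1]//12) for c in range(236,286)))
```

```text
[0.43592124 0.21082865 0.32430714] [-0.20524358  0.6317086  -1.25555451] [-0.00577239  0.0519023   0.01440279]
[[257.00828355 125.31616212]
 [255.7378517  149.02078141]]
118 88888876788987234543332249ca9aaaaaaaa9999999999888
119 8888767889888732343222237bcaaaaaaaaaa9999999998888
120 888767889898874233322135acbbaaaaaaa999999999988888
121 876678998889985223322238dcbaaaaaa99999999999888889
122 766889988888985212221248ccbaaaaaa9aaa9999998888899
123 678899988889985212112237bbbaaaa9aaaa99999988888989
124 7889888888899853223222369babaa99aaa999999888889998
125 8998888899999752232112358aaaaa9aaaa999998888889989
126 89898889999998622222224779aaaaaaaa9999888888899988
127 98988888999999743322224689aaaaaaaa9998888898899888
128 98898899999999776421235679bbaaaaabaa98888899999888
129 98888999999999876422245678acbaabaaa999899999998888
130 88888999999999876422247678abbbbbaaa999a99999888888
131 88899999999998876422247778aabaaba9999aaaaaaa988888
132 889999999999998764323477789abaaa99999aaaaaa9999998
133 899999999998998776533576779abaa9999aaaaaaaaa999997
134 999999999999999877766676778abaa99aaaaaaaa99999
[... 1669 characters left out ...]
3222233233332232223357888888888887777777
166 66667653322222223332332222233468888888888887777777
167 66676654443322332233323223322468888888998887777777
168 76666666654444444333333323222478888888889887777777
169 66666666554566666665544333233578888878888877777777
170 66666666545666666666665655555788888888898877777777
171 66666664456666666666666566679999988999999877777777
172 66666544566666667666656679999999989999987677777777
173 67675556666676666666667899999999999987666677777777
174 aa987788777777766679999999999989886666666677777777
175 a98779aaaaaaa9977999999999998888666666666677777777
176 987899aaaaaaaaa99999999999886666666666666677677777
177 87899aaaaaaaaa999999999998665666666666666677777777
```

Run:
```python
from h import *
S=viewer.camera_model("scene");s=telemetry.get_state()
a=np.radians(26.5);ex=np.array([np.cos(a),np.sin(a),0]);ey=np.array([-ex[1],ex[0],0]);G=s['ee_pos']-[0,0,.155]
for th in(0,5,10,15):
  for g in(.118,.108):
    t=np.radians(th);wz=np.array([0,0,1])*np.cos(t)-ex*np.sin(t);wx=ex*np.cos(t)+np.array([0,0,1])*np.sin(t)
    W=lambda x,y,z:G+wx*x+ey*(y+.006)+wz*(z-g)
    f=lambda x,y,z:proj(S,W(x,y,z))[0].round(1)
    print(th,g,'L',f(-.02,-.022,.06),f(-.02,-.015,0),'M',f(.02,-.027,.098),f(.02,-.015,0),'R',f(.02,.015,.0),'z',W(-.02,0,0)[2].round(3),'c',W(0,0,0).round(3))
print(proj(S,[[.4335+ .0235*ex[0]*i+.0235*ey[0]*j,.2085+.0235*ex[1]*i+.0235*ey[1]*j,.06] for i,j in((-1,-1),(1,-1),(1,1),(-1,1))]).round(1))
```

```text
0 0.118 L [250.2 140.5] [250.6 151.7] M [261.5 134.7] [261.7 153.3] R [263.2 147.6] z 0.051 c [0.433 0.216 0.051]
0 0.108 L [250.2 138.3] [250.6 149.7] M [261.6 132.5] [261.7 151.3] R [263.3 145.6] z 0.061 c [0.433 0.216 0.061]
5 0.118 L [251.7 141. ] [253.5 152.4] M [262.  134.4] [264.5 153.3] R [266.  147.6] z 0.05 c [0.442 0.221 0.051]
5 0.108 L [251.5 138.8] [253.3 150.3] M [261.8 132.1] [264.3 151.2] R [265.8 145.5] z 0.06 c [0.442 0.22  0.061]
10 0.118 L [253.2 141.5] [256.4 152.9] M [262.5 134. ] [267.3 153. ] R [268.8 147.3] z 0.049 c [0.452 0.225 0.053]
10 0.108 L [252.7 139.3] [255.9 150.8] M [262.  131.7] [266.9 150.9] R [268.4 145.2] z 0.059 c [0.45  0.225 0.063]
15 0.118 L [254.7 141.8] [259.2 153.2] M [262.9 133.6] [270.  152.6] R [271.5 146.9] z 0.05 c [0.461 0.23  0.055]
15 0.108 L [254.  139.6] [258.6 151.1] M [262.2 131.3] [269.4 150.5] R [270.8 144.8] z 0.06 c [0.458 0.229 0.065]
[[247.9 152.6]
 [261.  154.5]
 [263.4 145.5]
 [250.6 143.7]]
```

{"api": "move_arm", "payload": {
  "rows": "0 0 0 -0.08 0;0 0.09 0 0 0;0 0.08 0 0 0;0 0 0 0.08 0;0 0 0 0.08 0;0 0 0 0 0"
}}

```text
clock: 26.85
ee_pos: [0.4202, 0.2031, 0.3149]
orientation: [180.0, -0.1, -153.5]
force: [-0.6, -0.6, -1.9]
grip_width: 0.0411
finger_force: 79.9
```

{"api": "move_arm", "payload": {
  "rows": "0 0 0 0.05 0;0 0 0 0.05 0;0 0 0 0 0"
}}

```text
clock: 27.22
ee_pos: [0.4203, 0.2031, 0.3056]
orientation: [180.0, -0.0, -153.5]
force: [0.5, 0.7, -2.0]
grip_width: 0.0412
finger_force: 79.9
```

{"api": "move_arm", "payload": {
  "rows": "0 -0.04 0 0.05 0;0 -0.02 0 0.05 0;0 0 0 0 0"
}}

```text
clock: 27.6
ee_pos: [0.425, 0.2056, 0.2948]
orientation: [180.0, -0.2, -153.5]
force: [-3.7, -1.8, -4.7]
grip_width: 0.0415
finger_force: 79.7
```

{"api": "move_arm", "payload": {
  "rows": "0 -0.04 0 0.03 0;0 -0.04 0 0.05 0;0 -0.02 0 0.05 0;0 0 0 0 0"
}}

```text
clock: 28.1
ee_pos: [0.434, 0.2101, 0.2817]
orientation: [180.0, -0.2, -153.5]
force: [-4.7, -2.6, -3.4]
grip_width: 0.0409
finger_force: 79.5
```

{"api": "move_arm", "payload": {
  "rows": "0.9 0 0 0 0;0.9 0 0 0 0;0.9 0 0 0 0;0.9 0 0 -0.2 0;0.9 0 0 -0.5 0;0 0 0 -0.5 0;0 0 0 0 0;0 0 0 0 0"
}}

```text
clock: 29.1
ee_pos: [0.4348, 0.2103, 0.4028]
orientation: [180.0, 0.0, -153.5]
force: [0.3, 0.1, -0.5]
grip_width: 0.0223
finger_force: 0.0
```

Run:
```python
from h import *
s=telemetry.get_state();print(s['clock'],s['ee_pos'],s['orientation'],s['joints'])
m=viewer.camera_model("wrist");W=viewer.capture("wrist").astype(int)
print(proj(m,[[.4346,.209,.142]]))
for r in range(150,236,3): print(r,''.join('%x'%min(15,W[r,c,0]//16) for c in range(190,330,2)))
```

```text
29.1 [0.43481648 0.21028533 0.4027671 ] [ 1.79998719e+02  1.44887065e-02 -1.53513334e+02] [ 1.02431733e+01 -1.46040496e+01 -1.42544249e+01  9.03360726e+01
  5.28255763e-03 -1.62434918e+01]
[[256.15339807 198.25643167]]
150 ccca88888888876665665655555655555555555556788888888888888888bbbbbbbbaa
153 cccb88888888876555555555444445777777777777775457778778787789cccccccbbb
156 cccb88888888886555555555444567777887888787777557777777777778cccccccccc
159 cccc98888888885555555555445799999999999999998657777777777779cdcccccccc
162 cccca8888888885555555555468999999999999999999757777777777779cddddddccc
165 bbbcb988888888655555555568888999988898988889986777777777777acccdddcddc
168 bbbbbba8888888655555555788888999998988888998888777777777777acccddddddd
171 bbbbbbbb888888876555557999999999999999999999999877777777777accccccccdd
174 ccbbbbbbb88788777755569999999999999999999999999877777777777acccccccccc
177 cbcccbbbbb887877777659bbbbbbbbbbbbbbbbbbbbbccccc97777777777abccccccccc
180 bbbbccccbbba877777776ceeeeeeeeeeeeeeeeeeeeeeeeeea7777777777acccccccccc
183 8bbbbbbcccbba87777777ceeeeeeeeeeeeeeeeeeeeeeeeeeb888
[... 593 characters left out ...]
eee98888888889cccccdddddd
210 8888888888888bb9777779eeeeeeeeeeeeeeeeeeeeeeeeee98888888889ccccccccddd
213 88888888888888abbbbbaaeeeeeeeeeeeeeeeeeeeeeeeeeebaaaaaaaabbccccccccccc
216 888888888888889bbcccbbeeeeeeeeeeeeeeeeeeeeeeeeeebaaaaaaaaabccccccccccc
219 8888888888888888acccbbeeeeeeeeeeeeeeeeeeeeeeeeeebaaaaaaaaaabbccccccccc
222 878788888888888888acbbeeeeeeefeeefeeeeefeeeeeeeebaaaaaaaaaabbbbbbccccc
225 7888877888888888889bcbcdddddddddddddccccccccccccbaaaaaaaaaabbbbbbbbbcc
228 888888877888888888889bbabbbbbbbbbbbbbbbbbaaaaaaaaaaaaaaaaabbbbbbbbbbbb
231 8888887656555666555557abbbbbbbbbbbbbbbbbbbbbaaaaaaaaaaaaaabbbbbbbbbbbb
234 8888874333333333344345bbbbbbbbbbbbbbbbbbbbbbbbbaaaaaaaaaaabbbbbcbbbbbb
```

{"api": "move_arm", "payload": {
  "rows": "0 0 0 0 -0.059;0 0 0 0 -0.059;0 0 0 0 -0.059;0 0 0 0 -0.059;0 0 0 0 -0.059;0 0 0 0 -0.058;0 0 0 0 0"
}}

```text
clock: 30.02
ee_pos: [0.4345, 0.2102, 0.4017]
orientation: [179.9, -0.0, -90.0]
force: [0.2, 0.5, -0.2]
grip_width: -0.0003
finger_force: 0.0
```

{"api": "move_arm", "payload": {
  "rows": "0 0.45 -0.163 0 0;0 0.45 -0.163 0 0;0 0.45 -0.163 0 0;0 0.45 -0.163 0 0;0 0.45 -0.163 0 0;0 0.45 -0.163 0 0;0 0.45 -0.163 0 0;0 0.45 -0.163 0 0;0 0.45 -0.163 0 0;0 0 0 0 0"
}}

```text
clock: 31.28
ee_pos: [0.5818, -0.1976, 0.4009]
orientation: [179.9, 0.1, -90.4]
force: [-0.2, -0.0, -1.1]
grip_width: 0.0002
finger_force: 0.0
```

Run:
```python
from h import *
s=telemetry.get_state();print(s['clock'],s['ee_pos'],s['orientation'],s['grip_width'])
# fit tops: red-channel profile from TOP camera across mould at lug row and at block front
T=viewer.camera_model("top");W=viewer.capture("top").astype(int)
for z,x in((.1563,.563),(.1043,.533+.004),(.125,.585)):
    r=int(round(proj(T,[[x,-.14,z]])[0,1]));print(z,r,[(c,onz(T,(c,r),z)[1].round(4),W[r,c].tolist()[2]) for c in range(262,342,1)])
```

```text
31.275 [ 0.58182304 -0.19756346  0.4009347 ] [ 1.79872893e+02  5.79037695e-02 -9.04331458e+01] 0.00017527282281360184
0.1563 194 [(262, np.float64(-0.0289), 53), (263, np.float64(-0.0317), 58), (264, np.float64(-0.0345), 65), (265, np.float64(-0.0373), 68), (266, np.float64(-0.0401), 66), (267, np.float64(-0.043), 68), (268, np.float64(-0.0458), 68), (269, np.float64(-0.0486), 68), (270, np.float64(-0.0514), 66), (271, np.float64(-0.0542), 77), (272, np.float64(-0.057), 120), (273, np.float64(-0.0598), 151), (274, np.float64(-0.0626), 147), (275, np.float64(-0.0654), 143), (276, np.float64(-0.0682), 145), (277, np.float64(-0.0711), 144), (278, np.float64(-0.0739), 146), (279, np.float64(-0.0767), 155), (280, np.float64(-0.0795), 160), (281, np.float64(-0.0823), 162), (282, np.float64(-0.0851), 161), (283, np.float64(-0.0879), 162), (284, np.float64(-0.0907), 161), (285, np.float64(-0.0935), 159), (286, np.float64(-0.0963), 148), (287, np.float64(-0.0991), 122), (288, np.float64(-0.1019), 126), (289, np.float64(-0.1048), 127), (290, np.float64(-0.1076), 130), (291, np.float64(-0.1104)
[... 6078 characters left out ...]
20, np.float64(-0.1958), 57), (321, np.float64(-0.1987), 61), (322, np.float64(-0.2016), 63), (323, np.float64(-0.2044), 62), (324, np.float64(-0.2073), 66), (325, np.float64(-0.2102), 62), (326, np.float64(-0.2131), 62), (327, np.float64(-0.2159), 66), (328, np.float64(-0.2188), 63), (329, np.float64(-0.2217), 64), (330, np.float64(-0.2246), 66), (331, np.float64(-0.2274), 62), (332, np.float64(-0.2303), 62), (333, np.float64(-0.2332), 61), (334, np.float64(-0.236), 61), (335, np.float64(-0.2389), 62), (336, np.float64(-0.2418), 59), (337, np.float64(-0.2447), 58), (338, np.float64(-0.2475), 60), (339, np.float64(-0.2504), 60), (340, np.float64(-0.2533), 58), (341, np.float64(-0.2561), 58)]
```

{"api": "move_arm", "payload": {
  "rows": "0 -0.01 0 0.3 0;0 0 0 0.3 0;0 0 0 0.25 0;0 0 0 0.12 0;0 0 0 0.1 0;0 0 0 0 0"
}}

```text
clock: 32.08
ee_pos: [0.5816, -0.1934, 0.296]
orientation: [180.0, 0.0, -90.0]
force: [-0.2, -0.4, -0.5]
grip_width: -0.0004
finger_force: 0.0
```

{"api": "move_arm", "payload": {
  "rows": "0 0.015 0 0 0;0 0 0 0.08 0;0 0 0 0.08 0;0 0 0 0.02 0;0 0 0 0 0"
}}

```text
clock: 32.7
ee_pos: [0.5815, -0.1951, 0.2778]
orientation: [180.0, 0.0, -90.0]
force: [-1.2, 0.0, -0.1]
grip_width: -0.0004
finger_force: 0.0
```

Now push left (tool −x).

{"api": "move_arm", "payload": {
  "rows": "0 -0.04 0 0 0;0 -0.03 0 0 0;0 -0.02 0 0 0;0 -0.02 0 0 0;0 0 0 0 0"
}}

```text
clock: 33.33
ee_pos: [0.5817, -0.1867, 0.2786]
orientation: [-180.0, -0.4, -90.1]
force: [-1.3, -18.5, -3.6]
grip_width: 0.0004
finger_force: 9.5
```

{"api": "move_arm", "payload": {
  "rows": "0 -0.02 0 0 0;0 -0.02 0 0 0;0 0 0 0 0"
}}

```text
clock: 33.7
ee_pos: [0.5817, -0.1855, 0.279]
orientation: [-180.0, -0.8, -90.3]
force: [-2.2, -37.2, -6.8]
grip_width: 0.0001
finger_force: 18.2
```

{"api": "move_arm", "payload": {
  "rows": "0 0 0 0 0;0 0.05 0 0 0;0 0.07 0 0 0;0 0.06 0 0 0;0 0 0 -0.2 0;0 0 0 -0.5 0;0 0 0 -0.5 0;0.8 0 0 0 0;0.8 0 0 0 0"
}}

```text
clock: 34.83
ee_pos: [0.5817, -0.1979, 0.3989]
orientation: [-179.9, -0.0, -90.0]
force: [-0.2, -0.5, -0.7]
grip_width: 0.0358
finger_force: 0.0
```

Run:
```python
from h import *
s=telemetry.get_state();print(s['clock'],s['ee_pos'],s['orientation'])
m=viewer.camera_model("wrist");W=viewer.capture("wrist").astype(int)
np.save("wp.npy",W)
# sample along y at front block-top edge line (bed x=-40,z=70): world x
for bx in(-42,40):
    x=.607+bx/1e3*.9063-.07*.4226;z=.062+bx/1e3*.4226+.07*.9063
    ys=np.arange(-.225,-.045,.001);uv=proj(m,np.c_[np.full_like(ys,x),ys,np.full_like(ys,z)])
    v=[int(W[int(round(b)),int(round(a)),2]) if 0<=a<511.5 and 0<=b<383.5 else -1 for a,b in uv]
    print(bx,' '.join('%d'%q for q in v))
```

```text
34.825 [ 0.58171434 -0.19785166  0.398853  ] [-1.79947979e+02 -1.39957024e-02 -8.99511806e+01]
-42 80 78 79 80 79 78 80 80 81 80 81 78 73 65 65 64 64 65 64 64 66 64 64 65 66 66 63 66 66 65 65 66 66 66 65 66 67 64 67 66 68 66 67 71 87 106 119 120 125 142 147 147 146 148 147 146 149 148 148 150 150 148 148 149 149 149 150 150 147 151 151 150 161 180 195 184 135 135 113 112 112 112 111 112 113 111 112 109 107 107 105 97 94 88 81 73 73 64 58 56 50 47 49 48 47 51 50 49 47 47 47 48 50 47 48 46 48 49 49 48 49 47 48 48 48 48 47 47 47 49 48 51 47 47 47 49 48 45 47 49 47 47 47 47 49 46 48 46 53 53 59 61 66 69 69 79 86 87 90 90 96 109 136 158 178 178 184 185 190 191 191 193 193 194 194 194 195 194 196 196
40 79 79 79 79 80 81 80 78 79 81 79 80 76 65 52 51 52 53 52 54 51 53 51 54 55 59 71 114 116 118 118 119 118 120 117 117 120 118 119 121 119 120 120 121 119 120 119 120 118 138 162 185 202 205 206 205 206 205 206 190 121 69 61 56 54 49 49 51 52 51 51 52 49 50 52 51 49 52 50 51 49 48 52 51 49 48 50 50 50 50 49 51 48 51 50 51 49 48 49 51 51 50 51 52 56 61 128 136 139 124 129 157 182 194 198 198 198 201 202 206 203 206 206 206 206 205 206 206 206 208 206 207 203 206 206 207 206 206 206 205 205 205 206 206 205 205 206 206 204 204 202 202 204 204 205 203 203 204 202 204 203 203 203 202 202 202 192 156 87 87 45 41 41 43 38 41 41 39 39 38
```

{"api": "move_arm", "payload": {
  "rows": "0.9 -0.456 0.162 0 0;0.9 -0.456 0.162 0 0;0.9 -0.456 0.162 0 0;0.9 -0.456 0.162 0 0;0.9 -0.456 0.162 0 0;0.9 -0.456 0.162 0 0;0.9 -0.456 0.162 0 0;0.9 -0.456 0.162 0 0;0.9 -0.456 0.162 0 0;0.9 0 0 0 0"
}}

```text
clock: 36.12
ee_pos: [0.434, 0.2145, 0.3971]
orientation: [179.9, 0.0, -89.7]
force: [-0.2, -1.5, -0.1]
grip_width: 0.0768
finger_force: 0.0
```

{"api": "move_arm", "payload": {
  "rows": "0.9 0 0 0 0.059;0.9 0 0 0 0.059;0.9 0 0 0 0.059;0.9 0 0 0 0.059;0.9 0 0 0 0.059;0.9 0 0 0 0.058;0.9 0 0 0 0;0.9 0 0 0 0"
}}

```text
clock: 37.12
ee_pos: [0.4357, 0.2118, 0.3977]
orientation: [180.0, -0.0, -153.3]
force: [0.5, 0.4, -0.2]
grip_width: 0.0766
finger_force: 0.0
```

Run:
```python
from h import *
s=telemetry.get_state();print(s['clock'],s['ee_pos'],s['orientation'])
m=viewer.camera_model("wrist");W=viewer.capture("wrist").astype(int)
B=(W[:,:,0]>215)&(W[:,:,2]<W[:,:,0]*.75)
n,l,st,c=cv2.connectedComponentsWithStats(B.astype(np.uint8))
for i in range(1,n):
    if st[i,4]>400:print(st[i],c[i],onz(m,c[i],.142).round(4))
```

```text
37.125 [0.43572438 0.21175163 0.39765137] [ 1.79987099e+02 -4.18894102e-02 -1.53314639e+02]
[ 231  178   54   48 2526] [257.62589074 201.37252573] [0.4355 0.2119 0.142 ]
[476 249  36  61 660] [496.87575758 278.2469697 ] [0.4058 0.4246 0.142 ]
```

{"api": "move_arm", "payload": {
  "rows": "0.9 0 0 0.35 0;0.9 0 0 0.35 0;0.9 0 0 0.25 0;0.9 0 0 0.13 0;0.9 0 0 0.05 0;0 0 0 0 0;0 0 0 0 0;0 0 0 0 0;0 0 0 0 0;0 0 0 0 0"
}}

```text
clock: 38.42
ee_pos: [0.4362, 0.2122, 0.2864]
orientation: [-180.0, 0.1, -153.5]
force: [1.0, -0.6, 5.9]
grip_width: 0.0412
finger_force: 61.5
```

{"api": "move_arm", "payload": {
  "rows": "0 0 0 -0.1 0;0 0 0 -0.15 0;0 0 0 -0.08 0;0 0 0 0 0;0 0.05 0 0 0;0 0.05 0 0 0;0 0.05 0 0 0;0 0.05 0 0 0;0 0.05 0 0 0;0 0.05 0 0 0"
}}

```text
clock: 39.67
ee_pos: [0.4092, 0.1988, 0.3189]
orientation: [-180.0, 0.2, -153.5]
force: [4.6, 2.1, 1.3]
grip_width: 0.0412
finger_force: 61.6
```

{"api": "move_arm", "payload": {
  "rows": "0 0.06 0 0 0;0 0.06 0 0 0;0 0.06 0 0 0;0 0.06 0 0 0;0 0.015 0 0 0;0 0 0 0 0"
}}

```text
clock: 40.42
ee_pos: [0.3862, 0.1875, 0.3184]
orientation: [-180.0, 0.1, -153.5]
force: [4.8, 2.8, 0.3]
grip_width: 0.041
finger_force: 61.5
```

Run:
```python
from h import *
s=telemetry.get_state();print(s['clock'],s['ee_pos'],s['force'])
im=viewer.capture("scene").astype(int)
# right silhouette & mid edge via gradients of (R-B)... compare with 1st lean image edges
for r in range(124,152,3): print(r,''.join('%x'%min(15,im[r,c,1]//12) for c in range(232,276)))
```

```text
40.425 [0.38622272 0.18746502 0.31840367] [4.7693436  2.78704329 0.2549132 ]
124 8742222223369accccbba99999999999999899999999
127 788864222366779bccdccb999aaaaa9999a999999988
130 9998852223677778acccddbbaaaa99aaaaabaa9999aa
133 988989877776777668abccdcba99aabbaaa9999aaaaa
136 89999999877666666778adedccbbbbaa9999aaaaaaa9
139 8999999998877666667778bdcddb9778899aaaaa9999
142 999998899999877766667678acdeca65555545799987
145 99889999999975566666677778accb8444554568789a
148 8999999988886434567767766778a9434544447aaaaa
151 9999988887653333334665544333334554444589999a
```

{"api": "move_arm", "payload": {
  "rows": "0 0 0 -0.3 0;0 0 0 -0.4 0;0 0 0 -0.4 0;0 0 0 -0.33 0;0 0 0 0 0.04;0 0 0 0 0.04;0 0 0 0 0.04;0 0 0 0 0.027;0 0 0 0 0"
}}

```text
clock: 41.6
ee_pos: [0.3856, 0.1873, 0.4606]
orientation: [-180.0, -0.1, -179.9]
force: [-0.3, 0.1, -2.5]
grip_width: 0.0414
finger_force: 61.6
```

{"api": "move_arm", "payload": {
  "rows": "0 -0.152 -0.432 0 0;0 -0.152 -0.432 0 0;0 -0.152 -0.432 0 0;0 -0.152 -0.432 0 0;0 -0.152 -0.432 0 0;0 -0.152 -0.432 0 0;0 -0.152 -0.432 0 0;0 -0.152 -0.432 0 0;0 -0.152 -0.432 0 0;0 0 0 0 0"
}}

```text
clock: 42.85
ee_pos: [0.5231, -0.204, 0.4594]
orientation: [179.9, -0.1, 180.0]
force: [0.2, 1.3, -1.6]
grip_width: 0.0414
finger_force: 61.9
```

{"api": "move_arm", "payload": {
  "rows": "0 0 0 0.2 0;0 0 0 0.2 0;0 0 0 0.16 0;0 0 0 0 0;0 0 0 0 0"
}}

```text
clock: 43.48
ee_pos: [0.5229, -0.2011, 0.4059]
orientation: [-180.0, 0.0, -179.9]
force: [0.3, 0.2, -1.5]
grip_width: 0.0412
finger_force: 61.9
```

{"api": "move_arm", "payload": {
  "rows": "0 -0.042 0 0.09 0;0 -0.042 0 0.09 0;0 -0.021 0 0.045 0;0 0 0 0 0"
}}

```text
clock: 43.98
ee_pos: [0.5335, -0.2012, 0.3819]
orientation: [180.0, -0.1, -180.0]
force: [-0.2, -0.5, -1.5]
grip_width: 0.0412
finger_force: 61.9
```

{"api": "move_arm", "payload": {
  "rows": "0 -0.021 0 0.045 0;0 0 0 0 0"
}}

```text
clock: 44.22
ee_pos: [0.5356, -0.2013, 0.3778]
orientation: [180.0, -0.0, -180.0]
force: [0.0, 0.4, -2.3]
grip_width: 0.0412
finger_force: 61.9
```

{"api": "move_arm", "payload": {
  "rows": "0 -0.042 0.007 0.09 0;0 -0.042 0.007 0.09 0;0 -0.021 0.007 0.045 0;0 0 0 0 0"
}}

```text
clock: 44.72
ee_pos: [0.5461, -0.199, 0.3549]
orientation: [180.0, -0.0, -180.0]
force: [-0.3, 0.1, -2.1]
grip_width: 0.0412
finger_force: 61.9
```

{"api": "move_arm", "payload": {
  "rows": "0 -0.021 0.007 0.045 0;0 -0.021 0.005 0.045 0;0 0 0 0 0"
}}

```text
clock: 45.1
ee_pos: [0.5503, -0.1982, 0.3463]
orientation: [-180.0, -0.0, -180.0]
force: [-0.4, -1.4, -2.4]
grip_width: 0.0411
finger_force: 62.0
```

{"api": "move_arm", "payload": {
  "rows": "0 -0.021 0.004 0.045 0;0 -0.021 0 0.045 0;0 0 0 0 0"
}}

```text
clock: 45.48
ee_pos: [0.5543, -0.1978, 0.3388]
orientation: [-179.9, 0.0, -179.9]
force: [-7.3, -3.7, 9.4]
grip_width: 0.041
finger_force: 63.4
```

{"api": "move_arm", "payload": {
  "rows": "0 -0.013 0 0.027 0;0 0 0 0 0"
}}

```text
clock: 45.72
ee_pos: [0.5549, -0.1978, 0.3385]
orientation: [-179.8, -0.0, -180.0]
force: [-19.0, 1.2, 27.1]
grip_width: 0.041
finger_force: 66.0
```

{"api": "move_arm", "payload": {
  "rows": "0.65 0 0 0 0;0.65 0 0 0 0;0.65 0 0 0 0;0.65 0 0 -0.1 0;0.65 0 0 -0.3 0;0 0 0 -0.3 0;0 0.2 0 0 0;0 0 0 0 0;0 0 0 0 0;0 0 0 0 0"
}}

```text
clock: 46.98
ee_pos: [0.536, -0.1976, 0.4045]
orientation: [180.0, -0.0, -180.0]
force: [0.8, -0.6, 0.1]
grip_width: 0.0005
finger_force: 0.0
```

{"api": "move_arm", "payload": {
  "rows": "0 0 0 0.15 0;0 0 0 0.1 0;0 0 0 0 0"
}}

```text
clock: 47.35
ee_pos: [0.5354, -0.1974, 0.3781]
orientation: [179.9, -0.1, -180.0]
force: [0.7, -0.4, 0.4]
grip_width: 0.0001
finger_force: 0.0
```

{"api": "move_arm", "payload": {
  "rows": "0 0.05 0 0 0;0 -0.042 0 0.09 0;0 -0.021 0 0.045 0;0 0 0 0 0"
}}

```text
clock: 47.85
ee_pos: [0.5371, -0.1975, 0.3657]
orientation: [180.0, -0.0, -180.0]
force: [0.4, 0.5, 0.3]
grip_width: 0.0003
finger_force: 0.0
```

{"api": "move_arm", "payload": {
  "rows": "0 -0.017 0 0.036 0;0 0 0 0 0"
}}

```text
clock: 48.1
ee_pos: [0.5386, -0.1976, 0.3638]
orientation: [-180.0, 0.0, -180.0]
force: [-3.2, -0.5, 7.1]
grip_width: -0.0001
finger_force: 4.0
```

{"api": "move_arm", "payload": {
  "rows": "0 -0.015 0 0.032 0;0 0 0 0 0;0 0 0 0 0"
}}

```text
clock: 48.48
ee_pos: [0.5391, -0.1975, 0.3633]
orientation: [-179.9, -0.1, -180.0]
force: [-19.6, 5.3, 28.0]
grip_width: 0.0001
finger_force: 16.8
```

{"api": "move_arm", "payload": {
  "rows": "0 -0.01 0 0.02 0;0 0 0 0 0;0 0 0 0 0"
}}

```text
clock: 48.85
ee_pos: [0.5395, -0.1973, 0.3631]
orientation: [-179.8, -0.1, -180.0]
force: [-28.2, 7.3, 41.7]
grip_width: -0.0002
finger_force: 25.2
```

{"api": "move_arm", "payload": {
  "rows": "0 0.042 0 -0.09 0;0 0 0 0 0;0 -0.042 0 0.09 0;0 0 0 0 0;0 0 0 0 0"
}}

```text
clock: 49.48
ee_pos: [0.5399, -0.1975, 0.3628]
orientation: [-179.8, -0.1, -180.0]
force: [-28.8, 6.9, 48.3]
grip_width: -0.0004
finger_force: 27.8
```

{"api": "move_arm", "payload": {
  "rows": "0 0.042 0 -0.09 0;0 0 0 -0.3 0;0 0.2 0 -0.4 0;0 0.3 0 -0.2 0;0 0.3 0 0 0;0 0 0 0 0"
}}

```text
clock: 50.22
ee_pos: [0.4563, -0.1978, 0.4562]
orientation: [180.0, 0.0, 180.0]
force: [0.5, 0.3, -0.9]
grip_width: 0.0004
finger_force: 0.0
```

Run:
```python
from h import *
s=telemetry.get_state();print(s['clock'],s['ee_pos'],s['force'])
M=viewer.camera_model("scene");im=viewer.capture("scene").astype(int)
b=lambda x,y,z:np.array([.607+x*.9063-z*.4226,-.1366+y,.062+x*.4226+z*.9063])
for n,P in dict(headL=(-.02,-.082,.142),headM=(.02,-.082,.142),headR=(.02,-.040,.142),M70=(.02,-.076,.072),R70=(.02,-.04,.072)).items(): print(n,proj(M,b(*P)).round(1))
c=proj(M,b(0,-.06,.1))[0].astype(int);print(c)
for r in range(c[1]-24,c[1]+24,2): print(r,''.join('%x'%min(15,im[r,q,1]//12) for q in range(c[0]-25,c[0]+40)))
```

```text
50.225 [ 0.45633883 -0.19779451  0.45615652] [ 0.45055632  0.33935847 -0.94922289]
headL [[189.3 214.8]]
headM [[198.4 217.4]]
headR [[208.7 208. ]]
M70 [[209.6 235.1]]
R70 [[218. 227.]]
[205 222]
198 aaaaaaaa9999999aaaaaaaaaabaaaaaa98789999abdffffffffffffffeb998999
200 aaaa999999999aaaaa999aaaaaaaaa97789999aaaaaaaabbbbcddefeeec989888
202 a9999999aaaaaaaaaaaaaaaaaaba9778999aaaaaaaaa9a9a99889ceeeeeddedee
204 9999999aaaaaaaaaaaaaaaaaaa8779999aaaaaaaabefcaaa998899beeeeeeddee
206 9999aaaaaaaaaa9aaaabcccb9889999abaaaaaabccccbaa9a999989bdeeeeeedd
208 999aaaaaa9aaaaaaabbcdccccccccccdffffffedccccbbbbbaa99899ceededede
210 9aaaaaaaaaaaaaabccccccccccdcbbbeffffffffffffdbbbbbb9999bceddeeeff
212 aaaaaaaaaaaaabcccccccccdccbbbbbbcdfffffffffeedcbbdfffeeeffeeeffff
214 aaaaaaaaaaabccccccccdcdcbbbbbbbbaa9999aceeeeeeedeeeedeffffefffefe
216 aaaaaaaaaaaa889abccdccbbbbbbbbbbbaa98889beeeeeeedeedefffffedeeeee
218 aaaaaaaaaa97777788889bbbbbbbbbbbbbba98889beeeeeeeeeeffffffeddeeee
220 aaaaaaaa97789987778889bbbbbbbbbbbabaa98989beeeeeeeefffffffefeeeee
222 aaaaaa87789999988778889bbbbbbbbbaaabaa99989beeeeeeefffffeefeedeee
224 aaaa8779999aaaa987778889abbbbbbabbcbbaabdddeeeedeffffeeeefeeeedee
226 b987899999aaaaaaa97777779bbbbabbbbbbbbbcddeeeeefffefefeeeeeeeeede
228 8789999aaaaaaaaaaa977777789abbccbbbbccba99abdfffeeeffefeeeeefeeed
230 89999aaaaaaaaa99999987777789abbbcccccdb878999aceeeeeeeeeeeeeeeeee
232 999aaaaaaaaa87666777677777779abbbbccbba7778999aceeeeeeeeeeeeeeeff
234 9aaaaaaaaa976666666666666667789bbbbcca877778899aceeeeeeeeeeeeeeee
236 aaaaaaaa9766666676666666666667999abccb8777778989aceeeeeeeeeeeeeda
238 aaaaaaaa98556666666666667678889988889977777778999aceeeeeeeeeeda88
240 aaaaaa98666555555566678888889999888888877777778999aceeeeeeeda8878
242 aaa987665556655555555666678889888888888877777788989adeeeedb877888
244 a999865656666655555555555555666788888888777776778889adedb88899888
```

Run:
```python
from cell import robot
print(robot.finish_job())
```

```text
the job is handed in; nothing more can be done
None
```

I handed the job in at about 50 s of the 67 s. The mould is shut against the square cheek and the wedge is driven into the gap with two pushes of roughly 50 N. By my measurements it sits within about 2° of square, with its thin end 10 to 14 mm above the bed. The hand-in call gave no verdict, and I did not measure how hard the wedge presses on cheek and mould. I took no picture of the bowl, jar or offcut at the end to check them, though no move was planned near them. The first push left the mould about 3 mm short of shut, so I put the wedge back in its stand and pushed again before inserting it.

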